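# Load a board into the sanding jig and lock the cam

## Robot

A 7-joint arm with a two-finger parallel gripper is mounted at the origin on a cart in front of the work surface, level with it; the furniture and walls round the work are solid. World frame = base frame: x ahead of the robot, y to its left, z up, the work surface at z = 0. Lengths are in m, angles in degrees, forces in N, time in s.
With the tool pointing down it reaches from about 0.4 to 0.75 m from the base axis. Payload 19.5 kg.
Tool frame: the origin (TCP) lies at the very end of the fingers, on their centre line; the grasp point (between the pads) lies 19 mm behind it (r.grip_depth is the distance from the TCP to the grasp point, in m); z points along the fingers, y is the direction in which the jaws open and shut (so a half turn about z gives the same grasp; the last joint's range is limited). The gripper opens to 85 mm and grips with 20 to 120 N. Pads are 22 mm wide; open, the fingers measure 114 mm over their backs; the gripper's body (76 mm by 85 mm) begins 54 mm behind the grasp point. The pads swing forward as they close: fully open they stand 13 mm farther back than shut.
Start: joints at [-2.389, 40.479, -1.581, 85.061, 1.261, 54.483, -4.326], TCP at [0.575, 0, 0.231] pointing down, gripper open.
Joint ranges: [-155.06, 155.06], [-18.47, 123.98], [-90, 86.84], [0, 140.48], [-83.41, 263.41], [0, 116], [-161.91, 161.91]. Speed limits (degrees/s): [108.29, 108.29, 147.25, 147.25, 172.46, 172.46, 172.46].

## Interface

Orientations are given as [roll, pitch, yaw] about the fixed x, y, z axes, in that order (R = Rz(yaw) Ry(pitch) Rx(roll)).
In Python, from station import status, grab_frame, order, r gives the robot as it stands.
- The arm moves only by the shell command python3 -m handwheel 'ROWS' [OPENING] [FORCE]. ROWS is a JSON object of lists of equal length, an entry for each row: "translation": the shift along the tool's x, y, z normalised to -1 to 1, where 1 is 20 cm, a list of three; "turn": the turn, a rotation vector about the tool's x, y, z normalised to -1 to 1, where 1 is 180 degrees, a list of three. A call has 1 to 12 rows; each row is the pose to reach, as a shift and turn from the pose measured when the call began, along the tool's axes at that moment, turning the shorter way round; what a row does not reach only later rows make up. A row lasts 1/12 s, in which the tool goes at most 41.7 mm and 7.16 degrees, less where a joint would pass 70% of its speed; a pose out of reach is approached as far as the arm can. A call with a number of a shift or a turn outside -1 to 1 is refused whole. A call with a gripper value outside its range is refused whole. OPENING is the opening, from 0 (shut) to 1 (fully open), set as the call begins (- or left out, the last holds). The fingers move at their own pace and stop on an object; FORCE is the grip in N (left out, the last holds). Time passes only in rows, so rows that repeat a pose let the fingers close. It gives the time, the measured TCP pose, the force and the opening at its end, in the units of the state.
- status.state(): the state, without advancing time (a new reading comes with each control period).
- grab_frame(name): name is "scene" or "side" or "wrist"; returns a dict with "img" (400x640x3 uint8, blue, green, red), "depth" (400x640 float32, m along the optical axis (not along the pixel's ray), 0 where there is no reading), "fx", "fy", "cx", "cy" (pixels), "distortion" ([k1, k2, p1, p2, k3] as OpenCV has them; the pictures are not rectified), "position" and "attitude" of the camera in the world. Camera axes: x right, y up, looking along -z (the intrinsics and any distortion apply to the point x, -y, -z); pixel columns grow to the right and rows downward; lengths in m; the calibration is good to about 2 mm. A picture is of the moment at which its call begins.
- order.close_job(): hands the job in, once; it reports no verdict.
The state is a dict: "time": time; "qpos": joint angles; "joint_vel": joint speeds; "effort": joint torques, N m; "ee_pos": TCP position; "tcp_rot": TCP orientation; "wrist_force": force on the tool from outside, world axes, zero at the start; "wrist_torque": the same for the moment, N m; "finger_gap": finger opening in m.
Only numpy, scipy, OpenCV 4.12 (cv2) and the standard library are available. Lean on these libraries where they do the work, as an engineer would, in place of code of your own. Each camera call takes 0.05 s, during which the arm holds its last target. There are 200 camera calls.

## Task

Get the small rectangular board ready for sanding: with the fingertips only, push it along the base of the sanding jig, through the gap between the two fences, until its front edge is fully home against the end stop. Then push the dark wooden cam lever round clockwise as far as it goes, so that the board is clamped, and leave both like that. Ease the board in without forcing it, do not pick it up, and leave the oval board, the sanding block and the wax tin where they are.

Things in the scene. Friction and masses are not known exactly. Their poses are not given: they have to be found in the camera images.
- jig: Sanding jig fixed to the bench: plywood base 250 x 163 x 12 mm (own x -130 to +120 mm, y -95 to +68 mm) with two low wooden fences, an end stop and a cam lever. Origin on the base's underside, on the mid-line of the gap between the fences; +x is the feed direction, away from the robot, +y left of it, +z up; top of the base at z = 12 mm.
- jig_throat (a point): Middle of the mouth between the near ends of the fences, at the base's top (jig x = 5 mm); axes as the jig's. Fences 16 mm high, waxed (slippery), inner faces at jig y = +39 and -39 mm: the gap is 78 mm. Left fence jig x 5 to 94 mm, 24 mm wide; right one x 5 to 56 mm, 14 mm wide. Lead-in: the mouth is 7 mm wider on each side up to jig x = 8 mm and narrows to the full fence at x = 32 mm.
- jig_stop (a point): Middle of the gap at the face of the end stop, at the top of the base (jig x = 100 mm); axes as the jig's. The stop is a bar across the far end of the gap, 16 mm high.
- board_center (a point): Centre (half-way up) of the loose pale rectangular board to be loaded: 75 mm wide (own x), 100 mm long (own y), 22 mm thick (z), about 0.1 kg, corners rounded in plan. It lies flat on the near part of the jig's base, up to 25 mm off the mid-line and 15 degrees askew, its length (own +y) roughly along jig +x; it goes in lengthwise.
- board: The same board; origin at the centre of its underside, axes as above. When home its centre is at jig x = 50 mm, and its rear end stands 5 mm out of the fences, towards the robot.
- cam_lever (a joint): Turn of the cam lever about its upright pivot bolt, rad. 0 = open, handle square out to the jig's right (jig -y); grows clockwise seen from above; at its end stop, 1.4, the handle points back to the robot beside the right fence and the cam presses the board onto the left fence. Starts at 0 to 0.2, stays where left, takes 1 N at the handle, about 5 N over the last 0.2 rad. If shut first, the board cannot pass.
- cam_pivot (a point): Pivot axis of the cam lever, half-way up the lever; in the jig's frame at x = 85, y = -61.5 mm. The lever is one flat dark wooden piece, 17 mm thick (from 13.5 to 30.5 mm above the bench): an eccentric disc of 20 mm radius with a straight handle 16 mm wide.
- lever_end (a point): Centre of the round end (radius 11 mm) of the lever's handle, half-way up, 88 mm from the pivot; its own -y axis points from the pivot along the handle.
- oval_board: Bystander: darker board with rounded outline, 100 x 140 x 29 mm, loose on the bench left of the jig; origin at the centre of its underside.
- sanding_block: Bystander: brown sanding block, 64 x 115 x 36 mm, loose on the bench right of the jig; origin at the centre of its underside.
- wax_tin: Bystander: round red tin, 69 mm across, 36 mm high, loose on the bench to the right of the jig, beyond the lever; origin at the centre of its underside.

How it is judged:
By the outcome, as a careful person would: the job done as asked, in the order asked, and still so for the second after the job is handed in, with the robot touching nothing.
It also fails if it takes over 72 s, if anything falls off the work surface, if the arm or the gripper's body presses on something with over 40 N, if the wrist force passes 120 N, or if a joint passes its speed limit or range.

## Working session

There is one attempt and no reset: what is moved stays moved. The work goes in short steps, Python scripts to look and compute and a shell command to move; the robot and the scene stay as the last step left them, time stands still between calls to the robot, and variables do not carry over. Pictures are saved under pics/ and viewed, about 8 in all and at most 12, crops included, and the job is handed in when it is done.

```bash
ls; mkdir -p pics; python3 - <<'E'
from station import status, grab_frame
import cv2, numpy as np
s=status.state(); print({k:np.round(v,3).tolist() for k,v in s.items()})
ims=[]
for n in ("scene","side","wrist"):
    f=grab_frame(n); cv2.imwrite(f"pics/{n}0.png",f["img"]); np.savez(f"pics/{n}0.npz",**f)
    print(n,[f[k] for k in("fx","fy","cx","cy","distortion","position","attitude")])
E
```

```text
pics
{'time': 0.0, 'qpos': [-2.39, 40.512, -1.583, 85.082, 1.259, 54.482, -4.325], 'joint_vel': [0.032, -0.061, -0.016, -0.021, 0.025, 0.008, 0.041], 'effort': [-0.003, -88.321, 1.233, -23.617, 0.017, 0.006, -0.0], 'ee_pos': [0.575, 0.0, 0.231], 'tcp_rot': [-179.94, -0.0, 90.001], 'wrist_force': [0.007, 0.286, 0.614], 'wrist_torque': [-0.014, -0.064, 0.025], 'finger_gap': 0.085}
scene [500.5697002552622, 500.5697002552622, 316.5467320739712, 200.55233946801974, array([-0.05885086,  0.        ,  0.        ,  0.        ,  0.        ]), array([ 0.04122623, -1.1021649 ,  0.6583586 ]), array([ 58.52864893,  -0.8603838 , -27.43183355])]
side [495.4114652737913, 495.4114652737913, 333.77644533644826, 197.73086209173795, array([-0.10383032,  0.        ,  0.        ,  0.        ,  0.        ]), array([ 0.21371157, -1.23319547,  0.91455397]), array([ 49.59529658,  -1.08541796, -14.6099035 ])]
wrist [340.2927099786277, 340.2927099786277, 318.61320105531894, 201.83516526260001, array([-0.02736225,  0.        ,  0.        ,  0.        ,  0.        ]), array([0.57407541, 0.07680273, 0.37409596]), array([-17.57983478,   0.1066103 ,  -0.05564651])]
```

View pics/scene0.png

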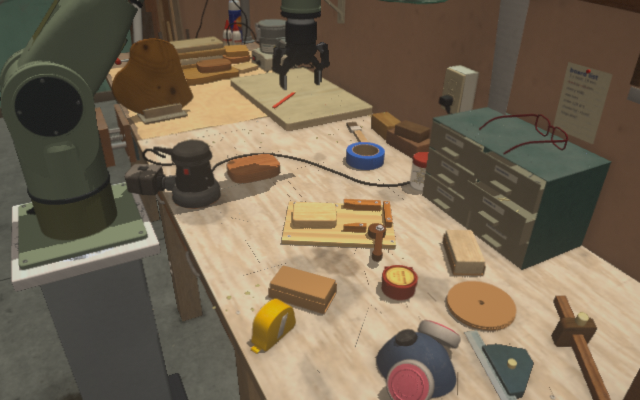

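View pics/wrist0.png

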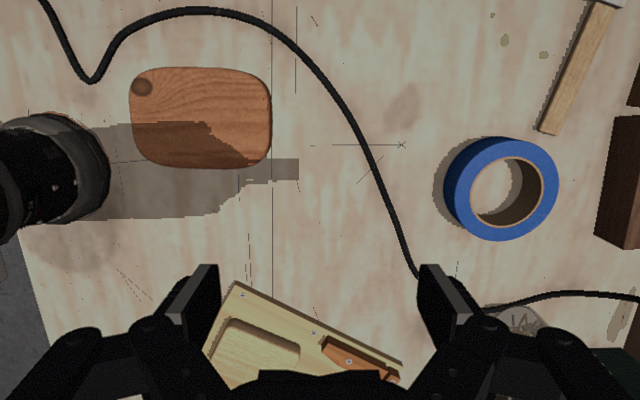

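The scene view shows the jig at about (340,222) with the pale board at (315,213) and the lever handle at (378,242). In the wrist view the jig is only half visible, at (290,350), behind the gripper. I'll enlarge the scene and side views.

```bash
python3 - <<'E'
import cv2, numpy as np
a=cv2.imread("pics/scene0.png")[185:275,270:410]; b=cv2.imread("pics/side0.png")
cv2.imwrite("pics/c1.png",cv2.resize(a,None,fx=5.5,fy=5.5,interpolation=cv2.INTER_CUBIC)); 
E
```

```text
(no output)
```

View pics/c1.png

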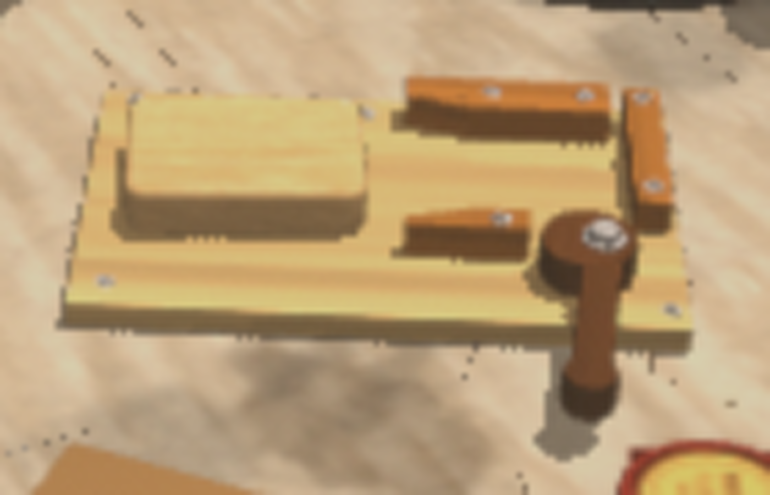

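View pics/side0.png

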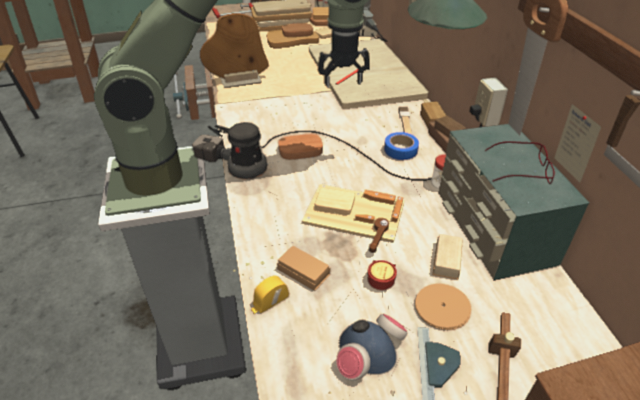

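The crop shows the jig's corners, the board's top, both fences, the stop, and the lever with its pivot bolt at (605,235) and its end at (590,385). The side view shows the same things smaller, at (355,212). Next I'll cast rays for a rough pose.

```bash
cat > h.py <<'E'
import cv2, numpy as np
from scipy.spatial.transform import Rotation as R
def ray(f,px):
    K=np.array([[f["fx"],0,f["cx"]],[0,f["fy"],f["cy"]],[0,0,1.]])
    u=cv2.undistortPoints(np.array(px,float).reshape(-1,1,2),K,np.array(f["distortion"])).reshape(-1,2)
    d=np.c_[u[:,0],-u[:,1],-np.ones(len(u))]
    return np.array(f["position"]), d@R.from_euler("xyz",f["attitude"],degrees=True).as_matrix().T
def cast(f,px,z):
    p,d=ray(f,px); return p+d*((np.asarray(z)-p[2])/d[:,2])[:,None]
def tri(f1,p1,f2,p2):
    a,d=ray(f1,p1); b,e=ray(f2,p2); out=[]
    for u,v in zip(d,e):
        t=np.linalg.lstsq(np.c_[u,-v],b-a,rcond=None)[0]; out.append((a+u*t[0]+b+v*t[1])/2)
    return np.array(out)
def load(n): return dict(np.load(f"pics/{n}.npz"))
E
python3 - <<'E'
from h import *
f=load("scene0"); c=lambda l:np.array(l)/5.5+[270-.4,185-.4]
b=cast(f,c([(105,88),(65,303),(690,330)]),[.012]*3); print(b.round(4))
d=b[2]-b[1]; print("jig",np.linalg.norm(d),np.degrees(np.arctan2(d[1],d[0])), np.linalg.norm(b[0]-b[1]))
t=cast(f,c([(130,97),(362,98),(365,195),(125,192)]),[.034]*4); print(t.round(4),t.mean(0))
print(cast(f,c([(605,235),(590,365)]),[.031]*2).round(4))
print("wax,block",cast(f,[(400,272),(303,282)],[.036]*2).round(3))
# depth check
D=f["depth"]
for x,y in [(315,212),(303,241),(350,226),(375,242)]:
    p,dd=ray(f,[(x,y)]); print((p+dd[0]*D[y,x]).round(4))
E
```

```text
[[ 0.4744 -0.1393  0.012 ]
 [ 0.3915 -0.2813  0.012 ]
 [ 0.6053 -0.4071  0.012 ]]
jig 0.2480832731789956 -30.4783796551783 0.16441356906412596
[[ 0.4662 -0.1836  0.034 ]
 [ 0.5559 -0.2283  0.034 ]
 [ 0.5201 -0.2948  0.034 ]
 [ 0.433  -0.2496  0.034 ]] [ 0.49380392 -0.23907487  0.034     ]
[[ 0.5951 -0.3591  0.031 ]
 [ 0.542  -0.429   0.031 ]]
wax,block [[ 0.541 -0.511  0.036]
 [ 0.36  -0.453  0.036]]
[ 0.4917 -0.2469  0.0359]
[ 0.4321 -0.3059  0.0115]
[ 0.5407 -0.3224  0.0286]
[ 0.5555 -0.4012  0.0313]
```

Jig yaw is about −30.5° and its origin about (0.552, −0.265). The board's centre is at roughly jig (−63, −7) mm, about 4° askew. I'll move above the jig with the tool's x axis along the feed, then look from close by.

```bash
cat > go.py <<'E'
# usage: go.py jx jy z yaw_rel_jig : prints shift/turn (tool axes, normalised) to reach it
import sys, json, numpy as np
from scipy.spatial.transform import Rotation as R
from station import status
J=json.load(open("jig.json")); s=status.state()
Rt=R.from_euler("xyz",s["tcp_rot"],degrees=True); a=np.radians(J["yaw"])
def tojig(p): 
    d=np.array(p[:2])-J["o"]; return np.r_[[[np.cos(a),np.sin(a)],[-np.sin(a),np.cos(a)]]@d,p[2]]
print("t",round(s["time"],2),"jig",(tojig(s["ee_pos"])*1e3).round(1),"yawrel",round(s["tcp_rot"][2]-J["yaw"],2),"rot",np.round(s["tcp_rot"],2),"F",np.round(s["wrist_force"],1),"gap",round(s["finger_gap"],4))
if len(sys.argv)>1:
    x,y,z,w=map(float,sys.argv[1:]); x/=1e3;y/=1e3;z/=1e3
    P=np.r_[J["o"]+np.array([[np.cos(a),-np.sin(a)],[np.sin(a),np.cos(a)]])@[x,y],z]
    T=R.from_euler("xyz",[180,0,w+J["yaw"]],degrees=True)
    print("shift",(Rt.inv().apply(P-s["ee_pos"])/.2).round(4),"turn",((Rt.inv()*T).as_rotvec()/np.pi).round(4))
E
echo '{"o":[0.5517,-0.2654],"yaw":-30.5}' > jig.json
python3 -m handwheel '{"translation":[[-0.2,-0.03,0],[-0.4,-0.06,0],[-0.55,-0.1,0],[-0.64,-0.1,0],[-0.64,-0.1,0],[-0.64,-0.1,0],[-0.64,-0.1,0],[-0.64,-0.1,0],[-0.64,-0.1,0],[-0.64,-0.1,0]],"turn":[[0,0,0.039],[0,0,0.078],[0,0,0.117],[0,0,0.156],[0,0,0.195],[0,0,0.234],[0,0,0.273],[0,0,0.312],[0,0,0.335],[0,0,0.335]]}'
python3 go.py -20 0 231 0
```

```text
time: 0.98
ee_pos: [0.5547, -0.1278, 0.2307]
tcp_rot: [-180.0, 0.1, 29.5]
wrist_force: [-1.6, 0.6, -0.3]
finger_gap: 0.0856
t 0.98 jig [-67.2 120.1 230.7] yawrel 60.0 rot [-1.7997e+02  7.0000e-02  2.9500e+01] F [-1.6  0.6 -0.3] gap 0.0856
shift [-0.4021  0.5049 -0.0011] turn [0.     0.0005 0.3333]
```

```bash
python3 -m handwheel '{"translation":[[-0.1,0.125,0],[-0.2,0.25,0],[-0.3,0.37,0],[-0.4,0.5,0],[-0.4,0.505,0],[-0.4,0.505,0],[-0.4,0.505,0],[-0.4,0.505,0],[-0.4,0.505,0],[-0.4,0.505,0],[-0.4,0.505,0]],"turn":[[0,0,0.039],[0,0,0.078],[0,0,0.117],[0,0,0.156],[0,0,0.195],[0,0,0.234],[0,0,0.273],[0,0,0.312],[0,0,0.333],[0,0,0.333],[0,0,0.333]]}' 0.6
python3 - <<'E'
from station import grab_frame
import numpy as np, cv2
f=grab_frame("wrist"); np.savez("pics/wrist1.npz",**f); cv2.imwrite("pics/wrist1.png",f["img"])
E
python3 go.py
```

```text
time: 1.9
ee_pos: [0.5348, -0.255, 0.2306]
tcp_rot: [179.9, 0.1, -30.2]
wrist_force: [-0.9, 0.0, 0.0]
finger_gap: 0.051
t 1.95 jig [-19.8   0.4 230.7] yawrel 0.31 rot [ 1.7996e+02  8.0000e-02 -3.0190e+01] F [-0.4  0.4 -0.3] gap 0.051
```

View pics/wrist1.png

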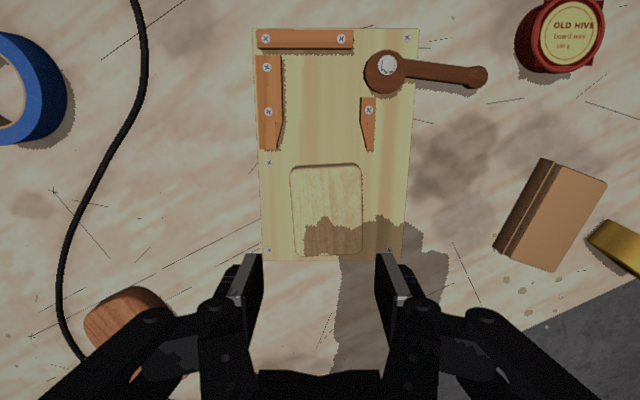

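The wrist view shows the whole jig: base corners at (252,28), (417,29), (399,261) and (262,261), the board's top at (290–362, 165–255), the fences' inner faces at x≈282 and 362, the stop at (305,39), and the lever from (387,67) to (480,77). I'll measure from the depth heights and check by stereo against the scene view.

```bash
cat > meas.py <<'E'
import sys
from h import *
def cloud(f):
    D=f["depth"]; v,u=np.mgrid[:400,:640]
    p,d=ray(f,np.c_[u.ravel(),v.ravel()]); return (p+d*D.reshape(-1,1)).reshape(400,640,3)
def rect(P):  # min area rect of xy points in mm
    (c,(w,h),a)=cv2.minAreaRect((P[:,:2]*1e3).astype(np.float32)); return np.round([*c,w,h,a],1)
def blob(m,P,seed):
    n,l=cv2.connectedComponents(m.astype(np.uint8)); return P[(l==l[seed[1],seed[0]])]
E
python3 - <<'E'
from meas import *
import json
f=load("wrist1"); P=cloud(f); Z=P[...,2]
for n,(u,v) in dict(board=(326,190),base=(320,140),fenceL=(268,90),stop=(310,39),lever=(430,73),bench=(230,150),cam=(375,75)).items(): print(n,P[v,u].round(4))
ok=np.zeros(Z.shape,bool); ok[:262,240:430]=1
mb=ok&(Z>.028)&(f["img"][...,2]>0); mb[:155]=0; B=blob(mb,P,(326,190)); print("board",rect(B),B[:,2].mean())
mj=ok&(Z>.007)&(Z<.05); print("jig",rect(blob(mj,P,(320,140))))
hsv=cv2.cvtColor(f["img"],cv2.COLOR_BGR2HSV)
for s in [(268,90),(310,39),(430,73),(370,110)]: print(s,hsv[s[1],s[0]])
# rays
pts=[(252,28),(417,29),(399,261),(262,261)]; print(cast(f,pts,[.012]*4).round(4))
print("board tops", cast(f,[(290,167),(361,165),(362,255),(296,256)],[.034]*4).round(4))
print("inner fence L",cast(f,[(282,60),(282,120)],[.028]*2).round(4),"R",cast(f,[(362,100),(362,125)],[.028]*2).round(4))
print("lever bolt,end",cast(f,[(387,66),(477,77)],[.031]*2).round(4))
g=load("scene0"); c=lambda l:np.array(l)/5.5+[269.6,184.6]
print("stereo board corners/lever bolt/base corner",tri(f,[(361,165),(290,167),(387,66),(399,261),(417,29)],g,c([(365,195),(362,100),(605,235),(65,303),(690,330)])).round(4))
E
```

```text
board [ 0.5145 -0.2531  0.035 ]
base [ 0.5594 -0.2722  0.0122]
fenceL [ 0.6281 -0.254   0.0288]
stop [ 0.6467 -0.3121  0.028 ]
lever [ 0.5637 -0.3957  0.0299]
bench [ 5.985e-01 -1.801e-01 -5.000e-04]
cam [ 0.5883 -0.3493  0.0306]
board [ 523.9 -257.5   75.   171.8   63.1] 0.03615703282445089
jig [ 534.9 -280.4  174.1  249.8   59.7]
(268, 90) [ 13 141 157]
(310, 39) [ 13 144 151]
(430, 73) [ 10 152  82]
(370, 110) [  8  19 145]
[[ 0.6856 -0.2696  0.012 ]
 [ 0.6047 -0.4071  0.012 ]
 [ 0.3892 -0.2816  0.012 ]
 [ 0.471  -0.1414  0.012 ]]
board tops [[ 0.5537 -0.2335  0.034 ]
 [ 0.5192 -0.2968  0.034 ]
 [ 0.4295 -0.2503  0.034 ]
 [ 0.4652 -0.1866  0.034 ]]
inner fence L [[ 0.6444 -0.2799  0.028 ]
 [ 0.5972 -0.2505  0.028 ]] R [[ 0.5741 -0.3281  0.028 ]
 [ 0.553  -0.3168  0.028 ]]
lever bolt,end [[ 0.5898 -0.3628  0.031 ]
 [ 0.5381 -0.4331  0.031 ]]
stereo board corners/lever bolt/base corner [[ 0.5193 -0.2966  0.0352]
 [ 0.5535 -0.2336  0.0364]
 [ 0.5909 -0.3627  0.0346]
 [ 0.3905 -0.2821  0.0132]
 [ 0.6049 -0.4072  0.0121]]
```

```bash
echo '{"o":[0.549,-0.2665],"yaw":-30.5}' > jig.json
python3 go.py -138 -10 100 3; python3 go.py -138 -10 19 3
```

```text
t 1.95 jig [-18.1   2.7 230.7] yawrel 0.31 rot [ 1.7996e+02  8.0000e-02 -3.0190e+01] F [-0.4  0.4 -0.3] gap 0.051
shift [-0.5991  0.0596  0.6542] turn [ 0.0002  0.0005 -0.0149]
t 1.95 jig [-18.1   2.7 230.7] yawrel 0.31 rot [ 1.7996e+02  8.0000e-02 -3.0190e+01] F [-0.4  0.4 -0.3] gap 0.051
shift [-0.5985  0.0593  1.0592] turn [ 0.0002  0.0005 -0.0149]
```

```bash
python3 -m handwheel '{"translation":[[-0.15,0.015,0.1],[-0.3,0.03,0.25],[-0.45,0.045,0.4],[-0.6,0.06,0.5],[-0.6,0.06,0.6],[-0.6,0.06,0.7],[-0.6,0.06,0.8],[-0.6,0.06,0.8]],"turn":[[0,0,-0.004],[0,0,-0.008],[0,0,-0.015],[0,0,-0.015],[0,0,-0.015],[0,0,-0.015],[0,0,-0.015],[0,0,-0.015]]}'
python3 go.py -138 -10 19 3
```

```text
time: 2.62
ee_pos: [0.4239, -0.2046, 0.0686]
tcp_rot: [180.0, 0.3, -27.3]
wrist_force: [-0.2, 0.3, 0.1]
finger_gap: 0.0511
t 2.62 jig [-139.2  -10.2   68.6] yawrel 3.18 rot [179.99   0.26 -27.32] F [-0.2  0.3  0.1] gap 0.0511
shift [ 0.007  -0.0005  0.2477] turn [0.     0.0015 0.001 ]
```

```bash
python3 -m handwheel '{"translation":[[0,0,0.08],[0,0,0.16],[0,0,0.22],[0,0,0.247],[0,0,0.247],[0.03,0,0.247],[0.05,0,0.247],[0.07,0,0.247],[0.08,0,0.247],[0.09,0,0.247],[0.1,0,0.247],[0.1,0,0.247]],"turn":[[0,0,0],[0,0,0],[0,0,0],[0,0,0],[0,0,0],[0,0,0],[0,0,0],[0,0,0],[0,0,0],[0,0,0],[0,0,0],[0,0,0]]}'
python3 go.py
python3 - <<'E'
from station import grab_frame
import numpy as np, cv2
f=grab_frame("wrist"); np.savez("pics/wrist2.npz",**f); cv2.imwrite("pics/wrist2.png",f["img"])
E
```

```text
time: 3.62
ee_pos: [0.4418, -0.2138, 0.0191]
tcp_rot: [180.0, 0.2, -27.3]
wrist_force: [0.4, -1.2, 1.2]
finger_gap: 0.0513
t 3.62 jig [-119.1   -9.    19.1] yawrel 3.19 rot [179.99   0.24 -27.31] F [ 0.4 -1.2  1.2] gap 0.0513
```

View pics/wrist2.png

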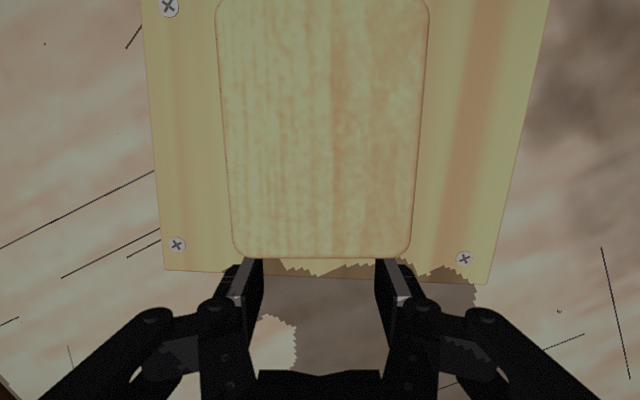

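The fingers stand at the board's rear edge (row 258), with the board (columns 235–410) centred between them. I'll push it diagonally to bring the rear onto the mid-line while straightening it.

```bash
python3 go.py -95 -3.5 19 1.7; python3 -m handwheel '{"translation":[[0.01,-0.001,0],[0.02,-0.003,0],[0.03,-0.005,0],[0.04,-0.008,0],[0.05,-0.01,0],[0.06,-0.012,0],[0.07,-0.014,0],[0.08,-0.016,0],[0.09,-0.018,0],[0.1,-0.019,0],[0.11,-0.02,0],[0.118,-0.021,0]],"turn":[[0,0,0],[0,0,0.001],[0,0,0.002],[0,0,0.003],[0,0,0.004],[0,0,0.005],[0,0,0.006],[0,0,0.006],[0,0,0.007],[0,0,0.007],[0,0,0.008],[0,0,0.008]]}'; python3 go.py -79 0 19 0
python3 - <<'E'
from station import grab_frame
import numpy as np, cv2
f=grab_frame("wrist"); np.savez("pics/wrist3.npz",**f); cv2.imwrite("pics/wrist3.png",f["img"])
E
```

```text
t 3.67 jig [-119.3   -9.1   19.1] yawrel 3.19 rot [179.99   0.25 -27.31] F [ 0.3 -0.1  0. ] gap 0.0513
shift [ 1.227e-01 -2.100e-02 -1.000e-04] turn [0.0001 0.0014 0.0083]
time: 4.67
ee_pos: [0.4647, -0.2209, 0.019]
tcp_rot: [180.0, 0.2, -28.8]
wrist_force: [-1.8, 0.1, 0.7]
finger_gap: 0.0512
t 4.67 jig [-95.7  -3.5  19. ] yawrel 1.73 rot [179.98   0.25 -28.77] F [-1.8  0.1  0.7] gap 0.0512
shift [ 0.0841 -0.015  -0.0005] turn [0.0001 0.0014 0.0096]
```

View pics/wrist3.png

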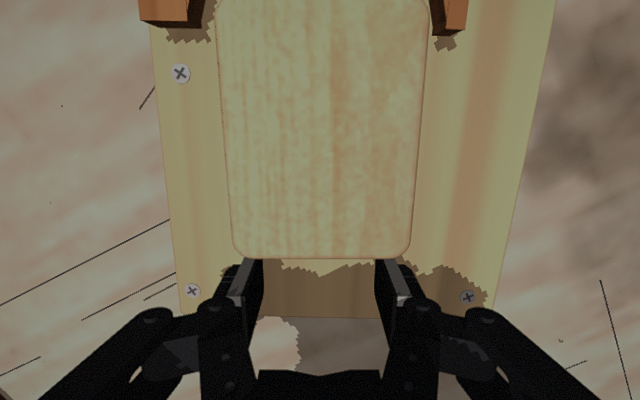

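The board moved with the fingers, still flush. The fence ends now show at (202,22) and (436,34), with the board's edges at columns 217 and 427. I'll cast these to get its offset from the mid-line.

```bash
cat > jc.py <<'E'
from meas import *
import json
J=json.load(open("jig.json"))
def jig(P): 
    a=np.radians(J["yaw"]); return np.c_[(P[:,:2]-J["o"])@np.array([[np.cos(a),-np.sin(a)],[np.sin(a),np.cos(a)]]),P[:,2]]*1e3
E
python3 - <<'E'
from jc import *
f=load("wrist3"); img=f["img"]
print("board L/R near front, L/R rear", jig(cast(f,[(217,20),(427,20),(231,220),(411,220)],[.034]*4)).round(1))
print("fence ends bottom z12 L,R", jig(cast(f,[(201,27),(437,36)],[.012]*2)).round(1)); print("fence ends top", jig(cast(f,[(190,23),(443,30)],[.028]*2)).round(1))
print("base sides", jig(cast(f,[(155,60),(181,310),(543,60),(492,310)],[.012]*4)).round(1))
E
python3 - <<'E'
import cv2; a=cv2.imread('pics/wrist3.png')[0:70,130:480]; cv2.imwrite('pics/c3.png',cv2.resize(a,None,fx=2.28,fy=2.28,interpolation=cv2.INTER_CUBIC))
E
```

```text
board L/R near front, L/R rear [[  4.6  33.   34. ]
 [  6.7 -38.3  34. ]
 [-68.1  31.7  34. ]
 [-65.9 -40.8  34. ]]
fence ends bottom z12 L,R [[  5.7  45.7  12. ]
 [  5.2 -49.2  12. ]]
fence ends top [[  4.5  44.4  28. ]
 [  4.8 -46.1  28. ]]
base sides [[  -7.    65.6   12. ]
 [-127.7   66.3   12. ]
 [  -2.   -94.6   12. ]
 [-123.1  -95.8   12. ]]
```

View pics/c3.png

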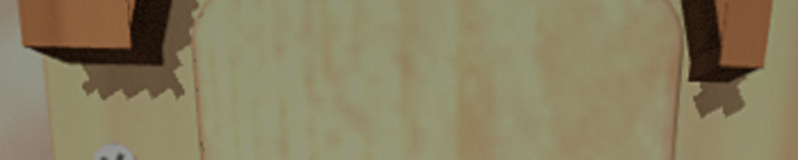

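```bash
echo '{"o":[0.5485,-0.2674],"yaw":-30.5}' > jig.json; python3 go.py -71 1.3 19 0.2
```

```text
t 4.72 jig [-95.5  -2.4  19. ] yawrel 1.75 rot [179.98   0.23 -28.75] F [-0.4 -0.1  0.1] gap 0.0511
shift [ 0.1229 -0.0148 -0.0006] turn [0.0001 0.0013 0.0086]
```

```bash
python3 -m handwheel '{"translation":[[0.01,-0.001,0],[0.02,-0.003,0],[0.03,-0.005,0],[0.04,-0.007,0],[0.05,-0.009,0],[0.06,-0.011,0],[0.07,-0.013,0],[0.08,-0.014,0],[0.09,-0.015,0],[0.1,-0.015,0],[0.11,-0.015,0],[0.123,-0.015,0]],"turn":[[0,0,0.001],[0,0,0.002],[0,0,0.003],[0,0,0.004],[0,0,0.005],[0,0,0.006],[0,0,0.007],[0,0,0.008],[0,0,0.0085],[0,0,0.0085],[0,0,0.0085],[0,0,0.0085]]}'; python3 go.py -71 1.3 19 0.2
python3 - <<'E'
from station import grab_frame
import numpy as np, cv2
f=grab_frame("wrist"); np.savez("pics/wrist4.npz",**f); cv2.imwrite("pics/wrist4.png",f["img"])
E
```

```text
time: 5.72
ee_pos: [0.4881, -0.2303, 0.0189]
tcp_rot: [180.0, 0.2, -30.3]
wrist_force: [-1.3, 1.4, 1.1]
finger_gap: 0.0516
t 5.72 jig [-70.8   1.3  18.9] yawrel 0.22 rot [179.98   0.23 -30.28] F [-1.3  1.4  1.1] gap 0.0516
shift [-0.0008  0.0002 -0.0006] turn [0.0001 0.0013 0.0001]
```

View pics/wrist4.png

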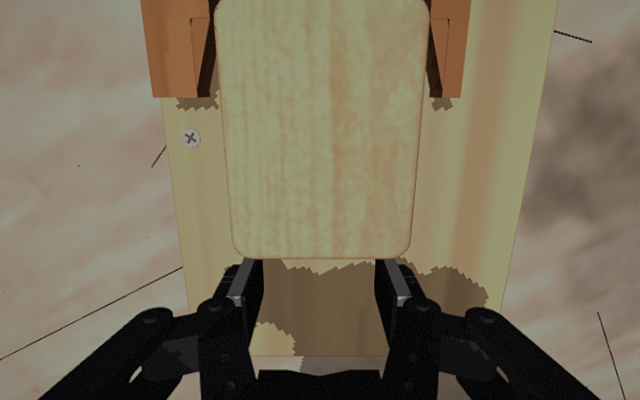

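The board is centred in the mouth, with equal gaps of about 24 px left and 25 px right. I'll continue straight while watching the force.

```bash
python3 -m handwheel '{"translation":[[0.01,0,0],[0.02,0,0],[0.03,0,0],[0.04,0,0],[0.05,0,0],[0.06,0,0],[0.07,0,0],[0.08,0,0],[0.09,0,0],[0.1,0,0],[0.11,0,0],[0.12,0,0]],"turn":[[0,0,0],[0,0,0],[0,0,0],[0,0,0],[0,0,0],[0,0,0],[0,0,0],[0,0,0],[0,0,0],[0,0,0],[0,0,0.001],[0,0,0.001]]}'; python3 go.py -22 1.3 19 0.2
```

```text
time: 6.77
ee_pos: [0.5095, -0.2427, 0.0188]
tcp_rot: [180.0, 0.2, -30.5]
wrist_force: [-1.3, 0.1, 1.8]
finger_gap: 0.0514
t 6.77 jig [-46.1   1.5  18.8] yawrel 0.03 rot [179.97   0.2  -30.47] F [-1.3  0.1  1.8] gap 0.0514
shift [ 0.1206  0.0008 -0.0016] turn [ 0.0001  0.0011 -0.001 ]
```

```bash
python3 -m handwheel '{"translation":[[0.01,0,0],[0.02,0,0],[0.03,0,0],[0.04,0,0],[0.05,0,0],[0.06,0,0],[0.07,0,0],[0.08,0,0],[0.09,0,0],[0.1,0,0],[0.11,0,0],[0.12,0,0]],"turn":[[0,0,0],[0,0,0],[0,0,0],[0,0,0],[0,0,0],[0,0,0],[0,0,0],[0,0,0],[0,0,0],[0,0,0],[0,0,0],[0,0,0]]}'; python3 go.py
python3 - <<'E'
from station import grab_frame
import numpy as np, cv2
f=grab_frame("wrist"); np.savez("pics/wrist5.npz",**f); cv2.imwrite("pics/wrist5.png",f["img"])
E
```

```text
time: 7.77
ee_pos: [0.5304, -0.255, 0.0187]
tcp_rot: [180.0, 0.2, -30.5]
wrist_force: [-1.5, 1.1, 1.6]
finger_gap: 0.0513
t 7.77 jig [-21.9   1.5  18.7] yawrel 0.03 rot [179.97   0.2  -30.47] F [-1.5  1.1  1.6] gap 0.0513
```

View pics/wrist5.png

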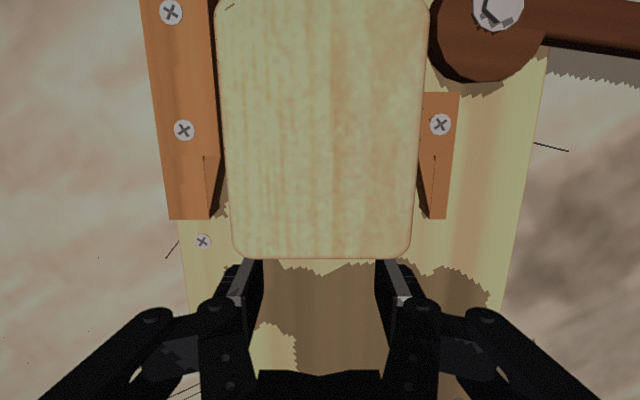

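The board is well inside the gap, with its rear about 15 mm out of the fences (row 258 against 218). About 10 mm remains, so I'll ease it in in small steps.

```bash
python3 -m handwheel '{"translation":[[0.005,0,0],[0.01,0,0],[0.015,0,0],[0.02,0,0],[0.025,0,0],[0.03,0,0],[0.035,0,0],[0.04,0,0],[0.043,0,0],[0.046,0,0]],"turn":[[0,0,0],[0,0,0],[0,0,0],[0,0,0],[0,0,0],[0,0,0],[0,0,0],[0,0,0],[0,0,0],[0,0,0]]}'; python3 go.py
python3 -m handwheel '{"translation":[[0.003,0,0],[0.005,0,0],[0.008,0,0]],"turn":[[0,0,0],[0,0,0],[0,0,0]]}'; python3 go.py
```

```text
time: 8.65
ee_pos: [0.5386, -0.2599, 0.0187]
tcp_rot: [180.0, 0.2, -30.5]
wrist_force: [-1.1, 0.0, 0.8]
finger_gap: 0.0515
t 8.65 jig [-12.3   1.4  18.7] yawrel 0.03 rot [179.97   0.19 -30.47] F [-1.1  0.   0.8] gap 0.0515
time: 8.9
ee_pos: [0.54, -0.2607, 0.0187]
tcp_rot: [180.0, 0.2, -30.5]
wrist_force: [-0.9, 0.1, 0.9]
finger_gap: 0.0512
t 8.9 jig [-10.7   1.5  18.7] yawrel 0.03 rot [179.97   0.19 -30.47] F [-0.9  0.1  0.9] gap 0.0512
```

```bash
for i in 1 2; do python3 -m handwheel '{"translation":[[0.003,0,0],[0.006,0,0],[0.006,0,0]],"turn":[[0,0,0],[0,0,0],[0,0,0]]}' | grep force; python3 go.py; done
```

```text
wrist_force: [-6.5, 3.0, 4.8]
t 9.15 jig [-10.3   1.5  18.6] yawrel 0.02 rot [179.98   0.29 -30.48] F [-6.5  3.   4.8] gap 0.051
wrist_force: [-9.5, 4.6, 8.1]
t 9.4 jig [-10.2   1.4  18.6] yawrel 0.02 rot [180.     0.45 -30.48] F [-9.5  4.6  8.1] gap 0.0512
```

The force rose to about 10 N with the fingers held at jig x = −10.3 mm, so the board is against the stop. I'll back off, rise and look.

```bash
python3 -m handwheel '{"translation":[[-0.03,0,0],[-0.07,0,0],[-0.1,0,-0.1],[-0.1,0.03,-0.3],[-0.1,0.06,-0.5],[-0.1,0.1,-0.7],[-0.1,0.15,-0.8],[-0.1,0.2,-0.8],[-0.1,0.2,-0.8],[-0.1,0.2,-0.8]],"turn":[[0,0,0],[0,0,0],[0,0,0],[0,0,0],[0,0,0],[0,0,0],[0,0,0],[0,0,0],[0,0,0],[0,0,0]]}' ; python3 -m handwheel '{"translation":[[0,0,0],[0,0,0],[0,0,0],[0,0,0]],"turn":[[0,0,0],[0,0,0],[0,0,0],[0,0,0]]}' 0 >/dev/null; python3 go.py
python3 - <<'E'
from station import grab_frame,status
import numpy as np, cv2
print(np.round(status.state()["qpos"],1))
f=grab_frame("wrist"); np.savez("pics/wrist6.npz",**f); cv2.imwrite("pics/wrist6.png",f["img"])
E
```

```text
time: 10.23
ee_pos: [0.5038, -0.2857, 0.178]
tcp_rot: [-180.0, 0.5, -30.5]
wrist_force: [-0.3, 0.2, -0.1]
finger_gap: 0.0514
t 10.57 jig [-29.4 -38.1 177.6] yawrel 0.01 rot [-179.98    0.53  -30.49] F [ 0.3  0.  -0.6] gap 0.0029
[ 12.2  48.3  30.   88.2 -28.3  51.8 -68.7]
```

View pics/wrist6.png

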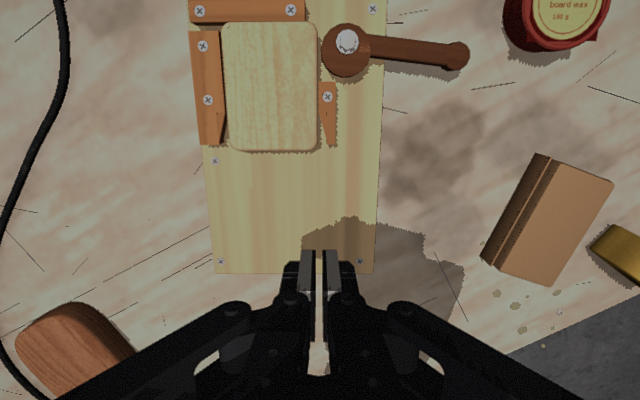

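The board sits between the fences with its front edge (row 22) at the stop's face and its rear slightly out of the fences. The lever is open, running from bolt (347,41) to end (460,54). Now the numbers.

```bash
python3 - <<'E'
from jc import *
f=load("wrist6"); 
print("board front mid, rear mid", jig(cast(f,[(268,22),(272,151)],[.034]*2)).round(1))
print("fence near end", jig(cast(f,[(208,145)],[.028])).round(1))
L=jig(cast(f,[(347,41),(458,54)],[.0305]*2)); print("lever",L.round(1)); d=L[1]-L[0]; print("theta",np.arctan2(-d[0],-d[1]),np.hypot(*d[:2]))
print("tin edge-left, block corner", jig(cast(f,[(503,30),(481,258),(538,155)],[.036]*3)).round(1))
m=(f["img"][...,2]>90)&(f["img"][...,2].astype(int)-f["img"][...,1]>70); 
E
python3 go.py 106 -135 60 -5
```

```text
board front mid, rear mid [[98.6 -0.6 34. ]
 [ 0.   0.4 34. ]]
fence near end [[ 4.3 56.2 28. ]]
lever [[  85.6  -61.1   30.5]
 [  76.6 -149.1   30.5]]
theta 0.10203419172385325 88.4704957166749
tin edge-left, block corner [[  93.5 -179.7   36. ]
 [ -99.9 -190.8   36. ]
 [  -2.7 -225.4   36. ]]
t 10.62 jig [-29.4 -38.2 177.7] yawrel 0.01 rot [-179.98    0.53  -30.49] F [ 0.2 -0.7 -0.5] gap 0.0
shift [0.6822 0.4845 0.5819] turn [0.     0.0029 0.0278]
```

Board: rear at jig x = 0.0 and y ≈ 0, so it is home. Lever angle is 0.10 rad. Next I'll go to the far side of the handle with the fingers shut.

```bash
python3 -m handwheel '{"translation":[[0.15,0.1,0],[0.3,0.2,0.05],[0.45,0.3,0.15],[0.6,0.4,0.25],[0.68,0.45,0.35],[0.68,0.45,0.45],[0.68,0.45,0.5],[0.68,0.45,0.5],[0.68,0.45,0.5]],"turn":[[0,0,0.01],[0,0,0.02],[0,0,0.028],[0,0,0.028],[0,0,0.028],[0,0,0.028],[0,0,0.028],[0,0,0.028],[0,0,0.028]]}' 0; python3 go.py 105 -128 19 -6
```

```text
time: 11.37
ee_pos: [0.5748, -0.4309, 0.0771]
tcp_rot: [180.0, 0.5, -35.5]
wrist_force: [0.5, -0.7, 0.8]
finger_gap: -0.0001
t 11.37 jig [ 105.7 -127.5   77.1] yawrel -5.0 rot [179.98   0.52 -35.5 ] F [ 0.5 -0.7  0.8] gap -0.0001
shift [-0.0005  0.0027  0.2904] turn [0.0001 0.0029 0.0056]
```

```bash
python3 -m handwheel '{"translation":[[0,0,0.08],[0,0,0.16],[0,0,0.23],[0,0,0.28],[0,0,0.29],[0,0,0.29]],"turn":[[0,0,0],[0,0,0.003],[0,0,0.0055],[0,0,0.0055],[0,0,0.0055],[0,0,0.0055]]}' 0; python3 go.py 97.4 -128 19 -6; python3 go.py 77.2 -128.8 19 -23; python3 go.py 57.6 -123.4 19 -40
```

```text
time: 11.87
ee_pos: [0.5745, -0.4305, 0.0192]
tcp_rot: [180.0, 0.5, -36.5]
wrist_force: [-0.3, 0.6, 0.1]
finger_gap: 0.0002
t 11.87 jig [ 105.2 -127.3   19.2] yawrel -5.96 rot [179.97   0.52 -36.46] F [-0.3  0.6  0.1] gap 0.0002
shift [-0.0383  0.0075  0.0013] turn [0.0002 0.0029 0.0002]
t 11.87 jig [ 105.2 -127.3   19.2] yawrel -5.96 rot [179.97   0.52 -36.46] F [-0.3  0.6  0.1] gap 0.0002
shift [-0.1383  0.0219  0.0022] turn [0.0006 0.0029 0.0947]
t 11.87 jig [ 105.2 -127.3   19.2] yawrel -5.96 rot [179.97   0.52 -36.46] F [-0.3  0.6  0.1] gap 0.0002
shift [-0.2386  0.0053  0.0031] turn [0.001  0.0028 0.1891]
```

```bash
python3 -m handwheel '{"translation":[[-0.015,0.003,0],[-0.03,0.006,0],[-0.05,0.01,0],[-0.07,0.014,0],[-0.09,0.018,0],[-0.115,0.02,0],[-0.138,0.022,0],[-0.16,0.02,0],[-0.18,0.017,0],[-0.2,0.013,0],[-0.22,0.009,0],[-0.238,0.005,0]],"turn":[[0,0,0],[0,0,0],[0,0,0.02],[0,0,0.04],[0,0,0.06],[0,0,0.08],[0,0,0.095],[0,0,0.115],[0,0,0.135],[0,0,0.155],[0,0,0.17],[0,0,0.188]]}' 0; python3 go.py 40.6 -112.6 19 -57; python3 go.py 31.3 -102.7 19 -69
```

```text
time: 12.87
ee_pos: [0.5356, -0.4031, 0.0205]
tcp_rot: [179.7, 0.3, -70.4]
wrist_force: [0.9, -1.3, -0.6]
finger_gap: 0.0
t 12.87 jig [  57.7 -123.4   20.5] yawrel -39.94 rot [179.73   0.35 -70.44] F [ 0.9 -1.3 -0.6] gap 0.0
shift [-0.1005  0.0134  0.0083] turn [0.0018 0.0017 0.0948]
t 12.87 jig [  57.7 -123.4   20.5] yawrel -39.94 rot [179.73   0.35 -70.44] F [ 0.9 -1.3 -0.6] gap 0.0
shift [-0.1679  0.0053  0.0087] turn [0.002  0.0015 0.1615]
```

```bash
python3 -m handwheel '{"translation":[[-0.017,0.003,0],[-0.034,0.006,0],[-0.05,0.009,0.002],[-0.067,0.011,0.004],[-0.084,0.013,0.005],[-0.1,0.0134,0.005],[-0.118,0.012,0.005],[-0.135,0.01,0.005],[-0.152,0.008,0.005],[-0.168,0.005,0.005]],"turn":[[0,0,0.016],[0,0,0.032],[0,0,0.048],[0,0,0.064],[0,0,0.08],[0,0,0.095],[0,0,0.112],[0,0,0.13],[0,0,0.145],[0,0,0.16]]}' 0; python3 go.py 24.2 -91.2 19 -80; python3 -c "
from station import status; print(status.state()['qpos'])"
```

```text
time: 13.7
ee_pos: [0.5232, -0.3721, 0.0207]
tcp_rot: [179.6, 0.1, -99.4]
wrist_force: [-1.1, -3.8, -1.0]
finger_gap: 0.0
t 13.7 jig [  31.4 -103.1   20.7] yawrel -68.89 rot [ 1.7965e+02  1.0000e-01 -9.9390e+01] F [-1.1 -3.8 -1. ] gap 0.0
shift [-0.0684  0.012   0.0085] turn [0.002  0.0004 0.0617]
[  16.41538078   68.76744079   39.83929892   79.4530341   -50.45614033
   50.66172507 -118.37068345]
```

```bash
python3 -m handwheel '{"translation":[[-0.01,0.002,0],[-0.02,0.004,0],[-0.03,0.006,0],[-0.04,0.008,0],[-0.05,0.009,0],[-0.06,0.01,0],[-0.064,0.011,0],[-0.068,0.012,0],[-0.068,0.012,0]],"turn":[[0,0,0.01],[0,0,0.02],[0,0,0.03],[0,0,0.04],[0,0,0.05],[0,0,0.058],[0,0,0.061],[0,0,0.061],[0,0,0.061]]}' 0; python3 go.py
```

```text
time: 14.45
ee_pos: [0.5226, -0.3595, 0.0216]
tcp_rot: [179.7, -0.1, -110.4]
wrist_force: [-2.5, -5.7, -3.3]
finger_gap: -0.0001
t 14.45 jig [ 24.4 -92.5  21.6] yawrel -79.9 rot [ 1.797e+02 -1.100e-01 -1.104e+02] F [-2.5 -5.7 -3.3] gap -0.0001
```

```bash
for i in 1 2 3; do python3 -m handwheel '{"translation":[[-0.005,0,0],[-0.01,0,0],[-0.012,0,0]],"turn":[[0,0,0],[0,0,0],[0,0,0]]}' >/dev/null; python3 go.py; done
```

```text
t 14.7 jig [ 24.  -91.6  22.4] yawrel -79.95 rot [ 179.75   -0.25 -110.45] F [-3.5 -7.6 -3.5] gap -0.0002
t 14.95 jig [ 23.6 -90.6  23.1] yawrel -80.0 rot [ 179.79   -0.39 -110.5 ] F [-4.  -6.7 -4. ] gap -0.0001
t 15.2 jig [ 23.2 -90.1  23.9] yawrel -80.06 rot [ 179.85   -0.57 -110.56] F [ -4.  -10.6  -5.4] gap 0.0001
```

```bash
for i in 1 2 3; do python3 -m handwheel '{"translation":[[-0.006,0,0.005],[-0.012,0,0.01],[-0.015,0,0.012]],"turn":[[0,0,0],[0,0.001,0],[0,0.002,0]]}' >/dev/null; python3 go.py; done
```

```text
t 15.45 jig [ 23.3 -90.   23.2] yawrel -80.14 rot [ 179.97   -1.22 -110.64] F [ -6.  -12.1  10.5] gap -0.0001
t 15.7 jig [ 23.6 -90.   22.6] yawrel -80.23 rot [-179.88   -1.88 -110.73] F [ -7.1 -13.4  12.3] gap 0.0002
t 15.95 jig [ 23.8 -90.   22.1] yawrel -80.32 rot [-179.73   -2.54 -110.82] F [ -6.9 -13.5  13.8] gap 0.0001
```

The lever has stalled at 15 N, which is its end stop. I'll back off, rise and go to the viewing place.

```bash
python3 -m handwheel '{"translation":[[0.05,0,0],[0.1,0,0],[0.15,0,0],[0.15,0,-0.1],[0.15,0,-0.3],[0.15,0,-0.5],[0.15,0,-0.7],[0.15,0,-0.8],[0.15,0,-0.8]],"turn":[[0,0,0],[0,0,0],[0,0,0],[0,0,0],[0,0,-0.02],[0,0,-0.06],[0,0,-0.1],[0,0,-0.14],[0,0,-0.18]]}'; python3 go.py -30 -38 180 0
```

```text
time: 16.7
ee_pos: [0.515, -0.3798, 0.1882]
tcp_rot: [179.1, -2.6, -78.2]
wrist_force: [0.5, -0.7, -0.4]
finger_gap: -0.0003
t 16.7 jig [  28.2 -113.8  188.2] yawrel -47.71 rot [179.08  -2.56 -78.21] F [ 0.5 -0.7 -0.4] gap -0.0003
shift [-0.4777 -0.0401  0.0189] turn [ 0.0107 -0.0112 -0.2651]
```

```bash
python3 -m handwheel '{"translation":[[-0.1,-0.01,0],[-0.2,-0.02,0],[-0.3,-0.03,0],[-0.4,-0.04,0.01],[-0.478,-0.04,0.019],[-0.478,-0.04,0.019],[-0.478,-0.04,0.019],[-0.478,-0.04,0.019],[-0.478,-0.04,0.019]],"turn":[[0.001,-0.001,-0.035],[0.003,-0.003,-0.07],[0.005,-0.005,-0.105],[0.007,-0.007,-0.14],[0.009,-0.009,-0.175],[0.0107,-0.011,-0.21],[0.0107,-0.011,-0.245],[0.0107,-0.011,-0.265],[0.0107,-0.011,-0.265]]}'
python3 go.py
python3 - <<'E'
from station import grab_frame,status
import numpy as np, cv2
f=grab_frame("wrist"); np.savez("pics/wrist7.npz",**f); cv2.imwrite("pics/wrist7.png",f["img"])
E
```

```text
time: 17.45
ee_pos: [0.503, -0.2855, 0.1803]
tcp_rot: [-180.0, -0.0, -30.4]
wrist_force: [-0.0, 1.0, 0.2]
finger_gap: 0.0003
t 17.45 jig [-30.  -38.7 180.3] yawrel 0.13 rot [-1.800e+02 -5.000e-02 -3.037e+01] F [-0.   1.   0.2] gap 0.0003
```

View pics/wrist7.png

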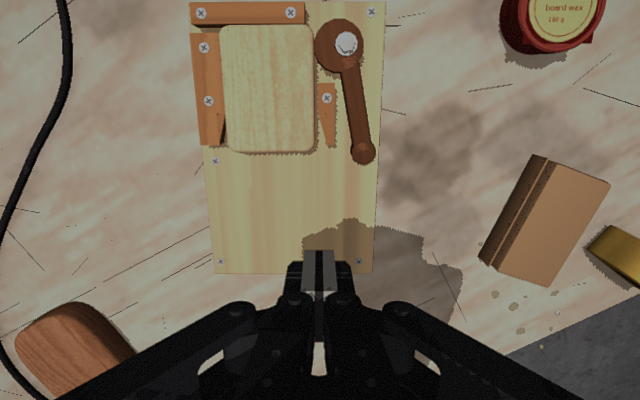

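The lever now points back beside the right fence, from bolt (345,42) to end (363,153). The board is moved over onto the left fence with its front edge (row 24) at the stop, and the bystanders have not moved. I'll check this numerically before handing in.

```bash
python3 - <<'E'
from jc import *
f=load("wrist7"); g=load("wrist6")
L=jig(cast(f,[(345,42),(363,153)],[.0305]*2)); d=L[1]-L[0]; print("theta",np.arctan2(-d[0],-d[1]),np.hypot(*d[:2]))
a,b=cloud(g),cloud(f)
for n,fr,P in(("before",g,a),("after",f,b)):
    q=jig(P.reshape(-1,3)); m=(q[:,2]>31.2)&(q[:,2]<40)&(q[:,0]>-15)&(q[:,0]<103)&(abs(q[:,1])<41.5)&(fr["img"].reshape(-1,3)[:,1]>110)
    r=rect(q[m]/1e3); c=q[m]; print(n,"board rect",r,"x range",np.percentile(c[:,0],[.5,99.5]).round(1),"y",np.percentile(c[:,1],[.5,99.5]).round(1))
# stop-face row profile: edges in column strip through board front
    s=fr["img"][10:40,240:290].astype(int).mean(1); print((s[:,2]-s[:,0]).round(0).astype(int).tolist())
E
```

```text
theta 1.3733419931081734 89.97619127252464
before board rect [49.7 -0.2 73.3 98.6 89.8] x range [ 1.8 98.6] y [-36.1  35.8]
[76, 77, 76, 76, 76, 76, 76, 77, 77, 79, 77, 54, 47, 40, 39, 37, 37, 37, 38, 39, 39, 39, 39, 39, 39, 39, 39, 39, 39, 38]
after board rect [49.5  2.2 98.7 73.6  0.7] x range [ 1.2 98.1] y [-34.1  38.1]
[78, 77, 76, 76, 77, 76, 76, 76, 76, 78, 77, 79, 80, 62, 36, 50, 42, 40, 38, 38, 38, 38, 39, 40, 39, 39, 40, 40, 40, 40]
```

The lever angle is about 1.37 rad by pixels, consistent with 1.4. A thin dark row now shows between board and stop, so I'll check for a small gap numerically.

```bash
python3 - <<'E'
from jc import *
for n in("wrist6","wrist7"):
    f=load(n); im=f["img"].astype(int)
    for c in (235,250,265,280,295):
        s=im[17:32,c:c+8].mean(1); print(n,c,"R",s[:,2].round().astype(int).tolist(),"B",s[:,0].round().astype(int).tolist())
    # sub-pixel: stop edge (B-R jump) & fence near end / board rear in col strip
    s=im[135:165,255:285].mean(1).sum(1); print("rear",s.round().astype(int).tolist())
    s=im[135:160,202:212].mean(1).sum(1); print("fence end",s.round().astype(int).tolist())
E
```

```text
wrist6 235 R [131, 132, 134, 135, 114, 152, 156, 154, 155, 155, 155, 154, 154, 154, 155] B [55, 56, 56, 56, 58, 102, 117, 118, 120, 121, 120, 118, 117, 116, 118]
wrist6 250 R [132, 132, 134, 134, 117, 154, 156, 155, 154, 155, 155, 155, 155, 155, 155] B [55, 56, 56, 55, 64, 106, 118, 118, 120, 120, 118, 118, 118, 118, 118]
wrist6 265 R [132, 134, 135, 132, 122, 154, 156, 155, 155, 155, 155, 155, 154, 155, 155] B [56, 56, 56, 55, 68, 107, 116, 117, 118, 118, 118, 118, 118, 118, 119]
wrist6 280 R [134, 134, 135, 132, 127, 154, 155, 154, 155, 155, 156, 155, 155, 155, 156] B [56, 56, 56, 56, 74, 108, 116, 117, 120, 122, 122, 122, 121, 121, 122]
wrist6 295 R [134, 135, 136, 131, 130, 155, 155, 155, 155, 154, 155, 155, 155, 155, 155] B [57, 56, 57, 56, 80, 116, 120, 117, 116, 113, 114, 114, 114, 114, 112]
rear [429, 428, 427, 425, 422, 423, 426, 425, 425, 425, 425, 427, 424, 412, 381, 296, 245, 273, 355, 408, 416, 413, 412, 413, 413, 413, 412, 413, 412, 413]
fence end [312, 311, 312, 308, 311, 310, 309, 309, 307, 329, 364, 387, 413, 426, 426, 424, 423, 424, 423, 424, 423, 422, 421, 424, 427
[... 384 characters left out ...]
 156, 156, 156, 156] B [58, 57, 56, 56, 58, 57, 38, 52, 105, 114, 114, 115, 116, 116, 116]
wrist7 280 R [138, 135, 134, 135, 137, 135, 101, 108, 157, 157, 156, 156, 156, 156, 156] B [62, 56, 56, 57, 57, 57, 41, 67, 110, 116, 116, 119, 118, 119, 118]
wrist7 295 R [138, 136, 135, 137, 138, 134, 105, 120, 157, 158, 156, 156, 156, 156, 155] B [58, 58, 56, 58, 58, 55, 46, 78, 115, 122, 120, 119, 117, 116, 114]
rear [433, 432, 431, 430, 429, 429, 427, 428, 428, 428, 427, 428, 429, 430, 419, 397, 329, 266, 261, 319, 390, 416, 416, 416, 415, 415, 415, 415, 415, 415]
fence end [314, 313, 311, 312, 312, 310, 310, 310, 307, 321, 367, 387, 399, 423, 428, 426, 424, 425, 424, 423, 425, 424, 423, 426, 427]
```

The board's rear moved back about 1.4 px (about 1.2 mm) relative to the fence while the cam was closing, so it isn't fully home. I'll ease it forward again with the fingertips, in small force-checked steps.

```bash
python3 go.py -40 4 60 0; python3 -m handwheel '{"translation":[[-0.05,-0.07,0.1],[-0.05,-0.14,0.25],[-0.05,-0.21,0.4],[-0.05,-0.21,0.55],[-0.05,-0.21,0.65],[-0.05,-0.21,0.75],[-0.05,-0.21,0.8],[-0.05,-0.21,0.805],[-0.05,-0.21,0.805]],"turn":[[0,0,0],[0,0,0],[0,0,0],[0,0,0],[0,0,0],[0,0,0],[0,0,0],[0,0,0],[0,0,0]]}' 0.4; python3 go.py -14 4 19 0
```

```text
t 17.5 jig [-30.  -38.6 180.2] yawrel -0.13 rot [-1.800e+02 -4.000e-02 -3.063e+01] F [-0.5 -0.1 -0.6] gap -0.0002
shift [-0.0509 -0.2128  0.6008] turn [-0.     -0.0002 -0.0007]
time: 18.25
ee_pos: [0.5159, -0.2446, 0.0195]
tcp_rot: [180.0, -0.0, -30.7]
wrist_force: [0.6, 0.4, 0.2]
finger_gap: 0.0338
t 18.25 jig [-39.7   3.1  19.5] yawrel -0.22 rot [ 1.7999e+02 -4.0000e-02 -3.0720e+01] F [0.6 0.4 0.2] gap 0.0338
shift [ 0.1283 -0.0052  0.0024] turn [ 0.0001 -0.0002 -0.0012]
```

```bash
python3 -m handwheel '{"translation":[[0.02,0,0],[0.05,-0.003,0],[0.08,-0.005,0],[0.1,-0.005,0],[0.115,-0.005,0],[0.125,-0.005,0],[0.13,-0.005,0],[0.13,-0.005,0]],"turn":[[0,0,0],[0,0,0],[0,0,0],[0,0,0],[0,0,0],[0,0,0],[0,0,0],[0,0,0]]}' >/dev/null; python3 go.py; for i in 1 2 3 4; do python3 -m handwheel '{"translation":[[0.003,0,0],[0.006,0,0],[0.006,0,0]],"turn":[[0,0,0],[0,0,0],[0,0,0]]}' >/dev/null; python3 go.py; done
```

```text
t 18.92 jig [-13.6   3.9  19.5] yawrel -0.22 rot [ 1.7999e+02 -4.0000e-02 -3.0720e+01] F [-0.3  0.8 -0.1] gap 0.0345
t 19.17 jig [-12.3   3.9  19.5] yawrel -0.22 rot [ 1.7999e+02 -4.0000e-02 -3.0720e+01] F [-0.3  0.  -1.2] gap 0.0342
t 19.42 jig [-11.3   3.9  19.4] yawrel -0.22 rot [ 1.7999e+02 -1.0000e-02 -3.0720e+01] F [-1.6  0.8  0. ] gap 0.0345
t 19.67 jig [-11.2   3.9  19.3] yawrel -0.21 rot [-1.800e+02  1.400e-01 -3.071e+01] F [-8.2  4.2  6.9] gap 0.0344
t 19.92 jig [-11.2   4.   19.3] yawrel -0.21 rot [-179.98    0.31  -30.71] F [-9.2  5.2  7.6] gap 0.0342
```

Contact came at x = −11.3 against −10.3 before, so the board is 1.0 mm out. I'll press on gently.

```bash
for i in 1 2 3 4; do python3 -m handwheel '{"translation":[[0.006,0,0],[0.012,0,0],[0.012,0,0]],"turn":[[0,0,0],[0,0,0],[0,0,0]]}' >/dev/null; python3 go.py; done
```

```text
t 20.17 jig [-11.    4.   19.2] yawrel -0.2 rot [-179.94    0.61  -30.7 ] F [-15.8   8.8  13.8] gap 0.0342
t 20.42 jig [-10.8   4.3  19. ] yawrel -0.18 rot [-179.89    0.91  -30.68] F [-14.9   9.3  12.5] gap 0.0341
t 20.67 jig [-10.6   4.5  18.9] yawrel -0.16 rot [-179.85    1.22  -30.66] F [-15.4   9.4  13.2] gap 0.0344
t 20.92 jig [-10.5   4.7  18.7] yawrel -0.14 rot [-179.81    1.54  -30.64] F [-15.1   9.   14. ] gap 0.0343
```

```bash
for i in 1 2 3 4; do python3 -m handwheel '{"translation":[[0.006,0.001,0],[0.012,0.002,0],[0.012,0.002,0]],"turn":[[0,0,0],[0,-0.002,0],[0,-0.002,0]]}' >/dev/null; python3 go.py; done
```

```text
t 21.17 jig [-10.6   4.7  18.4] yawrel -0.12 rot [-179.74    2.27  -30.62] F [-17.2  11.6  13.8] gap 0.0343
t 21.42 jig [-10.8   4.8  18.3] yawrel -0.09 rot [-179.67    3.01  -30.59] F [-16.2  12.1  15.4] gap 0.0344
t 21.67 jig [-10.9   4.9  18.1] yawrel -0.07 rot [-179.6     3.75  -30.57] F [-17.6  12.   17.7] gap 0.0344
t 21.92 jig [-11.1   5.   17.9] yawrel -0.06 rot [-179.53    4.5   -30.56] F [-17.5  12.5  18.8] gap 0.0346
```

My tilt correction had the wrong sign. I'll back off, set the tool upright and measure again.

```bash
python3 -m handwheel '{"translation":[[-0.03,0,0],[-0.06,0,0],[-0.1,0,-0.05],[-0.1,0.05,-0.2],[-0.1,0.1,-0.4],[-0.1,0.15,-0.6],[-0.1,0.21,-0.8],[-0.1,0.21,-0.8],[-0.1,0.21,-0.8]],"turn":[[0,0,0],[0,0,0],[0,0.01,0],[0,0.02,0],[0,0.025,0],[0,0.025,0],[0,0.025,0],[0,0.025,0],[0,0.025,0]]}' >/dev/null; python3 go.py -30 -38 180 0
cat > gap.py <<'E'
import sys; from jc import *
from station import grab_frame
f=grab_frame("wrist"); n=sys.argv[1]; np.savez(f"pics/{n}.npz",**f); cv2.imwrite(f"pics/{n}.png",f["img"]); im=f["img"].astype(int)
for c in (235,250,265,280,295):
    s=im[5:45,c:c+8].mean(1); k=int(np.argmax(np.diff(s[:,0]))); print(c,5+k,"R",s[k-4:k+4,2].round().astype(int).tolist())
def edge(a,s):  # subpixel row of darkest / of strongest rise
    d=np.diff(a); return s+float((np.arange(len(d))*np.clip(d,0,None)**2).sum()/(np.clip(d,0,None)**2).sum())
print("rear rise",edge(im[140:168,255:285].mean(1).sum(1),140),"fence rise",edge(im[138:158,202:212].mean(1).sum(1),138))
E
python3 gap.py wrist8; python3 - <<'E'
from jc import *
for n in("wrist6","wrist7"):
    im=load(n)["img"].astype(int)
    def edge(a,s):
        d=np.clip(np.diff(a),0,None)**2; return s+float((np.arange(len(d))*d).sum()/d.sum())
    print(n,edge(im[140:168,255:285].mean(1).sum(1),140),edge(im[138:158,202:212].mean(1).sum(1),138))
E
```

```text
t 22.67 jig [-17.7 -39.  180.6] yawrel -0.14 rot [-179.52   -0.24  -30.64] F [ 0.4  0.3 -0. ] gap 0.0338
shift [-0.0613 -0.0051  0.003 ] turn [-0.0026 -0.0013 -0.0008]
235 42 R [135, 137, 137, 120, 127, 158, 159]
250 42 R [135, 137, 137, 122, 133, 156, 160]
265 41 R [136, 136, 138, 134, 129, 147, 158, 158]
280 41 R [136, 137, 138, 132, 136, 152, 158, 158]
295 40 R [138, 137, 139, 137, 127, 146, 158, 159]
rear rise 165.9070852416633 fence rise 147.83584282041866
wrist6 152.19308603967173 144.59136298043703
wrist7 153.70115795713517 144.68072207730955
```

```bash
python3 -m handwheel '{"translation":[[-0.03,-0.003,0],[-0.06,-0.005,0.003],[-0.06,-0.005,0.003],[-0.06,-0.005,0.003]],"turn":[[0,0,0],[-0.002,-0.001,0],[-0.0026,-0.0013,-0.001],[-0.0026,-0.0013,-0.001]]}' 0 >/dev/null; python3 go.py; python3 gap.py wrist9; python3 - <<'E'
from jc import *
for n in("wrist6","wrist7","wrist9"):
    f=load(n); im=f["img"].astype(int)
    def edge(c,r):
        a=im[r[0]:r[1],c[0]:c[1]].mean(1).sum(1); d=np.clip(np.diff(a),0,None)**2; return r[0]+.5+float((np.arange(len(d))*d).sum()/d.sum())
    p=[(270,edge((255,285),(140,168))),(207,edge((202,212),(138,158)))]
    q=jig(cast(f,p,[.012,.012])); print(n,q[:,0].round(2),"rear minus fence",(q[0,0]-q[1,0]).round(2))
    p=[(c,edge((c-8,c+8),(140,168))) for c in (240,300)]; print("   rear L,R",jig(cast(f,p,[.034]*2))[:,0].round(2))
    lv=im[145:165,340:380]
f=load("wrist9"); h=cv2.cvtColor(f["img"],cv2.COLOR_BGR2HSV)[100:175,335:385]; m=(h[...,2]<110)&(h[...,1]>110)
ys,xs=np.nonzero(m); print("lever end low",ys.max()+100,xs[ys>ys.max()-6].mean()+335)
f=load("wrist7"); h=cv2.cvtColor(f["img"],cv2.COLOR_BGR2HSV)[100:175,335:385]; m=(h[...,2]<110)&(h[...,1]>110)
ys,xs=np.nonzero(m); print("was",ys.max()+100,xs[ys>ys.max()-6].mean()+335)
E
```

```text
t 23.05 jig [-30.9 -36.8 178. ] yawrel 0.13 rot [-179.98    0.21  -30.37] F [ 0.  -0.3  0.8] gap -0.0002
235 20 R [132, 133, 135, 137, 96, 152, 156, 155]
250 20 R [132, 133, 136, 136, 96, 154, 157, 156]
265 20 R [133, 134, 136, 135, 113, 155, 156, 155]
280 20 R [134, 135, 136, 133, 118, 154, 156, 155]
295 20 R [135, 136, 137, 134, 124, 155, 157, 156]
rear rise 151.6874978081212 fence rise 142.68879506198454
wrist6 [-5.28  1.8 ] rear minus fence -7.08
   rear L,R [-0.4  -1.46]
wrist7 [-6.15  2.19] rear minus fence -8.34
   rear L,R [-1.46 -1.92]
wrist9 [-5.56  2.67] rear minus fence -8.23
   rear L,R [-1.21 -1.52]
lever end low 163 363.75581395348837
was 164 362.8536585365854
```

```bash
python3 - <<'E'
from jc import *
for n in("wrist6","wrist7","wrist9"):
    f=load(n); im=f["img"].astype(float)
    sc=[]
    for c0 in (200,290):
        w=im[3:20,c0-9:c0+9]; k=np.clip(w[...,0]-85,0,None); k[12:]*=(k[12:]*0); v,u=np.mgrid[3:20,c0-9:c0+9]; sc.append(((u*k).sum()/k.sum(),(v*k).sum()/k.sum()))
    def edge(c):
        a=im[16:32,c-7:c+7,0].mean(1); i=np.where((a[:-1]<85)&(a[1:]>=85))[0][-1]; return 16+i+(85-a[i])/(a[i+1]-a[i])
    cs=[238,252,266,280,294]; e=[(c,edge(c)) for c in cs]
    S=jig(cast(f,sc,[.029]*2)); B=jig(cast(f,e,[.034]*5)); line=np.interp(-B[:,1],-S[:,1],S[:,0])
    print(n,"screws",np.round(sc,2).tolist(),S[:,:2].round(2).tolist(),"screw line - board front:",(line-B[:,0]).round(2))
E
```

```text
wrist6 screws [[199.33, 9.68], [290.21, 9.19]] [[108.48, 52.54], [108.31, -17.27]] screw line - board front: [9.38 9.37 9.39 9.3  9.23]
wrist7 screws [[200.7, 10.89], [290.17, 10.47]] [[109.24, 52.45], [109.19, -17.3]] screw line - board front: [10.88 10.94 10.9  10.8  10.66]
wrist9 screws [[201.8, 9.3], [292.37, 8.9]] [[108.13, 52.55], [108.06, -17.27]] screw line - board front: [9.11 9.12 9.09 8.99 8.89]
```

Measured from the stop's screws, the board's front edge is now 8.9–9.1 mm away. It was 9.2–9.4 mm when first pushed home and 10.7–10.9 mm when it had crept back. The board is home again and the lever is unchanged, so I'll hand in.

```bash
python3 -c "
from station import order; print(order.close_job())"
```

```text
the job is handed in; nothing more can be done
None
```

I pushed the board through the fences to the end stop with the fingertips, turned the cam lever clockwise to its end stop, and handed the job in at about 23 s.

- **Extra push:** Closing the cam moved the board back by about 1–1.5 mm. With the lever shut I pushed it forward again, using about 18–22 N along the bench, more than the 10 N of the first seating. This was not quite in the order asked.
- **Board:** Before handing in, its front edge was 8.9–9.1 mm from the stop's screw line. That is slightly closer than the 9.2–9.4 mm measured when it was first pushed home.
- **Lever:** It stalled at about 15 N. By pixels it stood at about 1.37 rad against 1.4 at the end stop, which is within my reading error, and it did not move measurably during the extra push.
- **Bystanders:** The oval board, sanding block and wax tin looked unmoved in the last picture I viewed. That was before the extra push, and I did not check them again by numbers.
- **Checks that disagreed:** A rear-edge check against the left fence's end showed almost no gain from the extra push (8.2 mm against 8.3 mm). I judged it unreliable because the fence reading itself shifted between views, and relied on the screw measurement.

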